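# Open the spring clip over the card in the gluing jig

## Robot

A 7-joint arm with a two-finger parallel gripper is mounted at the origin on the work surface. World frame = base frame: x ahead of the robot, y to its left, z up, the work surface at z = 0. Lengths are in m, angles in rad, forces in N, time in s.
With the tool pointing down it reaches from about 0.4 to 0.875 m from the base axis. Payload 6.5 kg.
Tool frame: the origin (TCP) lies between the finger pads; the fingertips stand 14 mm ahead of it and the grasp point (between the pads) lies 5 mm behind it; z points along the fingers, y is the line along which they close (so a half turn about z gives the same grasp; the last joint's range is limited). The gripper opens to 85 mm and grips with 20 to 120 N. Pads are 22 mm wide; open, the fingers measure 114 mm over their backs; the gripper's body (76 mm by 85 mm) begins 54 mm behind the grasp point. The pads swing forward as they close: fully open they stand 13 mm farther back than shut.
Start: joints at [-1.344, 0.536, -0.004, 1.538, 0.003, 1.067, -0.071], TCP at [0.188, 0.622, 0.245] pointing down, gripper open.
Joint ranges: [-2.7, 2.7], [-0.37, 2.16], [-1.27, 1.26], [0.24, 2.4], [-1.31, 4.45], [0.19, 1.91], [-2.76, 2.76]. Speed limits (rad/s): [2.39, 2.39, 3.14, 3.14, 3.14, 3.14, 3.14].

## Interface

Orientations are given as a unit quaternion [w, x, y, z].
In Python, from cell import state, snapshot, camera_info, job_done, boxes_of, landmark_of gives the robot as it stands.
- The arm moves only by the tool arm_command, never from a script. Its argument "rows" is a list of rows, each an object of numbers: "ax", "ay", "az": the turn, a rotation vector about the tool's x, y, z in units of 4 degrees (1.0 is 4 degrees); "x", "y", "z": the shift along the tool's x, y, z in units of 3 cm (1.0 is 3 cm); "claw": the closure, from -1 (fully open) to 1 (shut). A call has 1 to 12 rows; each row shifts and turns the commanded pose from where the row before left it, along the tool's axes as they then stand; what a row does not reach is not made up. A row lasts 1/10 s, in which the tool goes at most 50 mm and 8.59 degrees, less where a joint would pass 70% of its speed; a pose out of reach is approached as far as the arm can. A call with a number of a shift or a turn outside -1 to 1 is refused whole. A call with a gripper value outside its range is refused whole. The fingers move at their own pace and stop on an object; the grip force is fixed at half the most. Time passes only in rows, so rows that do not move let the fingers close. It gives the time, the measured TCP pose, the force, the opening and the grip force at its end, in the units of the state.
- state(): the state, without advancing time (a new reading comes with each control period).
- snapshot(name): name is "scene" or "top" or "wrist"; returns the picture (480x640x3 uint8, red, green, blue); there is no depth.
- camera_info(name): a dict with "fx", "fy", "cx", "cy" (pixels), "distortion" ([k1, k2, p1, p2, k3] as OpenCV has them; the pictures are not rectified), "position" and "rotation" of the camera in the world; the wrist camera has in their place "tool_from_camera" (4x4, takes a point from camera to tool coordinates, whose origin is the TCP and whose axes are the flange's). Camera axes: x right, y up, looking along -z (the intrinsics and any distortion apply to the point x, -y, -z); pixel columns grow to the right and rows downward; lengths in m; the calibration is good to about 2 mm. A picture is of the moment at which its call begins: read the wrist's pose just before it. camera_info takes no time and is no camera call.
- job_done(): hands the job in; it is judged then, once.
Trained networks look in the newest picture that a camera, given by its name, has taken for a name from the list of things; names that differ only in an ending like _2 or _b are one class to them, and where a whole thing is asked for, a point or a joint stands for the part that bears it (a point fixed in the world has none). Each returns a list of dicts, best first, with "conf" (0 to 1); they miss things now and then, are a little off and sometimes report something else, mostly with a low value. They report only what shows in the picture. A call takes as long as a camera call. They do not tell look-alikes from the thing itself.
- boxes_of(name, camera): "point" ([x, y, z] in m, in world coordinates, good to about 4 mm: the middle of the surface that is visible of it).
- landmark_of(name, camera): "point" ([x, y, z] in m, in world coordinates, good to about 4 mm: a listed point, or the origin of a listed thing).
The state is a dict: "t": time; "joint_positions": joint angles; "dq": joint speeds; "tau": joint torques, N m; "tool_pos": TCP position; "tcp_rot": TCP orientation; "wrist_force": force on the tool from outside, world axes, zero at the start; "moment": the same for the moment, N m; "finger_gap": finger opening in m; "finger_force": force on a finger pad.
Only numpy, scipy, OpenCV 4.12 (cv2) and the standard library are available. Lean on these libraries where they do the work, as an engineer would, in place of code of your own. Each camera call takes 0.05 s, during which the arm holds its last target. There are 200 camera calls.

## Task

On the modeller's bench, slide the black guide of the gluing jig all the way home, so that it pushes the upright plastic card up against the fixed fence. Then take the spring clip off the rim of the parts bin by squeezing its handles, and hold it squeezed wide open, squarely over the middle of the card's top edge, with one jaw pad down on each side of the card, both pads wholly below the edge and nothing of the clip touching the card, ready for me to slip the glued strip in. Finish while holding it there, still gaping; do not let go, and leave the other things on the mat alone.

Things in the scene. Friction and masses are not known exactly. Their poses are not given: they have to be found in the camera images.
- jig: Upright gluing jig, fixed: a bare aluminium base 76 mm (x) by 285 mm (y) by 12 mm high. Origin on the table under the middle of the card's home place; y runs along the card and track, x is square to the card's face; the base spans y = -82 to 203 mm. Fixed fence block (44 x 14 mm, top 58 mm above the table) at the -y end, steel guide track on the +y half; the card's groove strips are 22 mm high.
- card_top (a point): Middle of the top edge of the upright white plastic card (3 mm thick in x, 110 mm wide in y, top edge level, 85 mm above the table). Axes parallel to the jig's. The card slides in its groove by 6 mm only: it starts 6 mm short of the fence (towards +y) and is pushed home in -y by the guide.
- guide (a joint): Travel of the jig's black sliding guide in m: 0 at the outer end of its track, 0.07 home at its end stop with the card against the fence. It moves towards the jig's -y as the value grows; it drags with about 2 N and stays where it is left.
- guide_grip (a point): Centre of the gripping part of the guide's upright finger lug: 20 mm (x) by 12 mm (y), 48 mm above the table; the lug's top is 62 mm and the guide's sole beside it is 23 mm above the table. The guide's pushing plate (30 mm wide in x, top 54 mm above the table) stands 39 mm from the lug's centre towards the card. Axes parallel to the jig's.
- bin: Grey open parts bin, fixed, 90 mm (x) by 130 mm (y) by 70 mm high, walls 3 mm. Origin under its centre. The clip sits on the rim of its -x wall.
- clip_pin (a point): Centre of the spring clip (black plastic spring clamp like a big clothes peg, about 40 g), on its hinge pin. It starts upright on the rim, handles up, jaws down, within 25 mm of the wall's middle, pin 77 mm above the table; x is across the wall (the bin's x), y along the pin, z up. The spring coil round the pin is 15 mm across, resting on the rim. Axes belong to the -x half and lean when squeezed.
- clip_handles (a point): Point midway between the handles, 28 mm above the pin: where to squeeze, fingers closing along x. Each handle is 22 mm wide (y), 5 mm thick; its flat upper part spans 12 to 39 mm above the pin, outer faces 33 mm apart at its foot and 48 mm at its top while on the rim. Squeezed to the inner stop the flats are parallel, 25 mm apart outside, 15 to 43 mm above the pin.
- clip_arm (a joint): Opening angle between the clip's two halves in rad: 0 with the pads parallel 3 mm apart (gripping the rim), -0.09 sprung shut, 0.55 squeezed fully open (pads about 20 mm apart). The spring takes about 5 N on the handles to start opening and about 9 N fully open, and shuts the clip when let go.
- jaw_a (a point): Middle of the inner face of the jaw pad on the clip's -x half, 32.5 mm below the pin. The grey pad is 20 mm wide (y) and 11 mm high, its lower end 38 mm below the pin. Fully open this point is about 10 mm to the side of the pin's middle plane and 31 mm below the pin.
- jaw_b (a point): The same point on the other pad, on the clip's +x half.
- runner_frame: Bystander: dull green plastic runner frame of kit parts, 146 x 186 mm, 6 mm thick, lying on the mat. Origin under its centre.
- turret_ring: Bystander: grey plastic ring, 92 mm across, 10 mm high, lying on the mat. Origin under its centre.
- glue_bottle: Bystander: clear glue bottle, 38 mm across, 75 mm high. Origin under its centre.
- paint_jar: Bystander: small paint jar, 34 mm across, 48 mm high. Origin under its centre.
Not all that is in view belongs to the job. There is more than one size of the bin; the one meant has the size given above.

How it is judged:
By the outcome, as a careful person would: the job done as asked, in the order asked, and still so for the second after the job is handed in, while the arm keeps its last pose, push and grip.
It also fails if it takes over 54 s, if anything falls off the work surface, if the arm or the gripper's body presses on something with over 40 N, if the wrist force passes 120 N, or if a joint passes its speed limit or range.

## Working session

There is one attempt and no reset: what is moved stays moved. The work goes in short steps, Python scripts to look and compute and a tool call to move; the robot and the scene stay as the last step left them, time stands still between calls to the robot, and variables do not carry over. Pictures are saved under pics/ and viewed, at most 12 in all, crops included, and the job is handed in when it is done.

Besides the shell and the picture viewer there is one more tool, called as a command line: name --argument value ..., lists and objects as JSON in quotes. arm_command: Moves the arm, as the interface text tells. Shifts and turns lie within -1 to 1; 1 stands for 3 cm of shift or 4 degrees of turn. Its arguments: {"type":"object","properties":{"rows":{"type":"array","items":{"type":"object","properties":{"ax":{"type":"number"},"ay":{"type":"number"},"az":{"type":"number"},"x":{"type":"number"},"y":{"type":"number"},"z":{"type":"number"},"claw":{"type":"number"}}}}},"required":["rows"]}

```bash
mkdir -p pics; ls
cat > h.py <<'E'
import numpy as np,cv2
from scipy.spatial.transform import Rotation as R
from cell import *
def rot(s): q=s["tcp_rot"]; return R.from_quat([q[1],q[2],q[3],q[0]]).as_matrix()
def cam(name,s=None):
    c=camera_info(name)
    K=np.array([[c["fx"],0,c["cx"]],[0,c["fy"],c["cy"]],[0,0,1.]])
    if name=="wrist":
        T=np.array(c["tool_from_camera"]); Rt=rot(s); P=Rt@T[:3,3]+s["tool_pos"]; Rc=Rt@T[:3,:3]
    else:
        P=np.array(c["position"]); Rc=np.array(c["rotation"])
        if Rc.shape!=(3,3): Rc=R.from_quat([Rc[1],Rc[2],Rc[3],Rc[0]]).as_matrix()
    return K,np.array(c["distortion"],float),P,Rc
def pix2z(C,uv,z):
    K,D,P,Rc=C; n=cv2.undistortPoints(np.array([[uv]],float),K,D)[0,0]
    d=Rc@np.array([n[0],-n[1],-1]); return P+d*(z-P[2])/d[2]
def proj(C,p):
    K,D,P,Rc=C; q=Rc.T@(np.array(p,float)-P); q=q*[1,-1,-1]
    return cv2.projectPoints(q.reshape(1,1,3),np.zeros(3),np.zeros(3),K,D)[0].ravel()
def save(name,f,crop=None,sc=1):
    im=snapshot(name)[:,:,::-1]
    if crop: x0,y0,x1,y1=crop; im=im[y0:y1,x0:x1]
    cv2.imwrite("pics/"+f,cv2.resize(np.ascontiguousarray(im),None,fx=sc,fy=sc))
E
cat > a.py <<'E'
from h import *
s=state(); print(s["t"],s["tool_pos"],s["tcp_rot"],s["finger_gap"])
for c in ("scene","top"):
    save(c,c+"0.png"); C=cam(c); print(c,C[2])
    for n in ["jig","card_top","guide_grip","bin","clip_pin","clip_handles","jaw_a","jaw_b","glue_bottle","paint_jar"]:
        for l in landmark_of(n,c)[:3]: print(n,np.round(l["point"],4),round(l["conf"],2),proj(C,l["point"]).round())
E
python3 a.py
```

```text
pics
0.0 [0.18744644 0.62172842 0.24436582] [-6.81489771e-05  1.45839805e-01  9.89307792e-01 -9.15915555e-04] 0.08522524798447421
scene [ 1.10643138 -0.07109935  0.72124281]
jig [ 0.5443  0.0489 -0.0013] 0.66 [357. 266.]
card_top [0.546  0.0528 0.084 ] 0.93 [362. 240.]
card_top [ 0.4651 -0.3152  0.0821] 0.18 [179. 215.]
guide_grip [0.5145 0.1944 0.0478] 0.85 [426. 238.]
guide_grip [ 0.4667 -0.3176  0.0439] 0.64 [182. 228.]
bin [ 0.5199 -0.149   0.0032] 0.87 [262. 258.]
bin [ 0.51   -0.3185 -0.0041] 0.81 [183. 258.]
bin [ 0.5456  0.0477 -0.0022] 0.4 [356. 267.]
clip_pin [ 0.467  -0.3165  0.0805] 0.82 [178. 216.]
clip_pin [ 0.7568 -0.0999 -0.0016] 0.46 [285. 363.]
clip_handles [ 0.4636 -0.3131  0.1019] 0.74 [178. 207.]
jaw_a [ 0.4639 -0.3141  0.0441] 0.76 [184. 227.]
jaw_a [ 0.465  -0.3156  0.0423] 0.64 [183. 228.]
jaw_b [ 0.4639 -0.3141  0.0441] 0.76 [184. 227.]
jaw_b [ 0.465  -0.3156  0.0423] 0.64 [183. 228.]
paint_jar [ 0.3924  0.0083 -0.0018] 0.75 [332. 215.]
top [ 0.42930462 -0.02140018  0.8668886 ]
jig [0.546  0.0391 0.0029] 0.84 [278. 240.]
card_top [0.5376 0.0492 0.0878] 0.56 [269. 238.]
guide_grip [0.5176 0.1927 0.0458] 0.68 [192. 251.]
guide_grip [ 0.7344 -0.2409  0.0019] 0.6 [419. 147.]
bin [ 0.5229 -0.1475 -0.003 ] 0.76 [374. 252.]
bin [ 0.5145 -0.3148 -0.0045] 0.59 [459. 257.]
clip_pin [ 0.4658 -0.3154  0.0733] 0.66 [475. 280.]
clip_handles [ 0.4664 -0.3193  0.1091] 0.81 [485. 279.]
clip_handles [ 0.4674 -0.3145  0.0747] 0.39 [475. 279.]
jaw_a [ 0.4667 -0.3107  0.0411] 0.91 [466. 280.]
jaw_b [ 0.4667 -0.3107  0.0411] 0.91 [466. 280.]
glue_bottle [ 7.551e-01 -1.005e-01 -5.000e-04] 0.59 [349. 137.]
paint_jar [0.39   0.0068 0.0017] 0.68 [294. 322.]
```

View pics/scene0.png

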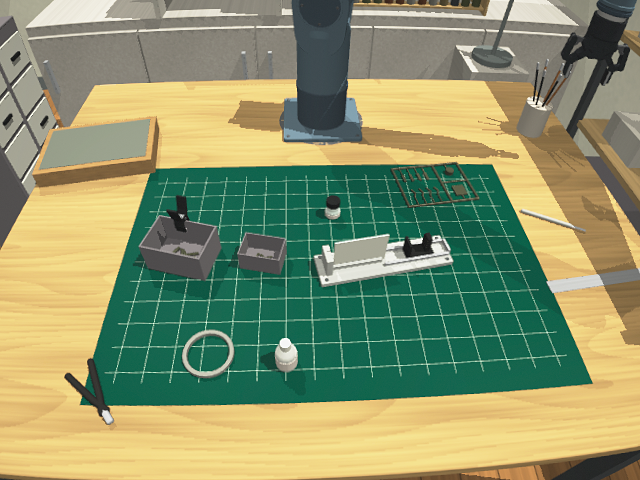

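View pics/top0.png

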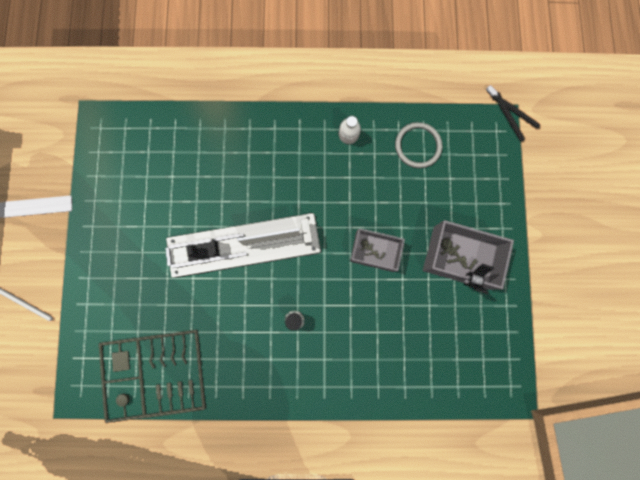

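The scene camera shows the clip on the large left bin at about (180,213). The jig is at about (385,258), with its fence on the left and the black guide at (415,245). In the top view the jig's base corners are at about (168,240), (172,277), (320,250) and (315,214), and the big bin's rim corners at (442,221), (514,236), (500,290) and (425,272). Next I'll get the yaws.

```bash
cat > b.py <<'E'
from h import *
C=cam("top")
P=[pix2z(C,u,.012)[:2] for u in [(166,241),(172,277),(320,250),(315,214)]]
print("jig",np.round(P,4)); e=((P[0]+P[1])-(P[2]+P[3]))/2; print(np.linalg.norm(e),np.degrees(np.arctan2(-e[0],e[1])))
yj=e/np.linalg.norm(e); print("origin", (P[0]+P[1])/2-yj*.203,(P[2]+P[3])/2+yj*.082)
B=[pix2z(C,u,.07)[:2] for u in [(442,221),(514,236),(500,290),(425,272)]]
print("bin",np.round(B,4)); e=((B[0]+B[3])-(B[1]+B[2]))/2; print(np.linalg.norm(e),np.degrees(np.arctan2(-e[0],e[1])))
s=state();r=rot(s);print(r.round(3)); print(camera_info("wrist")["tool_from_camera"])
E
python3 b.py
```

```text
jig [[ 0.5408  0.2521]
 [ 0.4724  0.2373]
 [ 0.525  -0.0419]
 [ 0.5948 -0.0322]]
0.2867254051593766 10.716841511360133
origin [0.54434296 0.04522838] [0.5446638  0.04353307]
bin [[ 0.5722 -0.2608]
 [ 0.5455 -0.3912]
 [ 0.4485 -0.3602]
 [ 0.4801 -0.2269]]
0.13503004394907409 -12.464968594132504
[[-0.957  0.289  0.   ]
 [ 0.289  0.957 -0.   ]
 [-0.    -0.    -1.   ]]
[[-5.01284228e-06  9.57507028e-01  2.88409935e-01  7.23712857e-02]
 [ 9.99999934e-01 -1.00136867e-04  3.49830514e-04  3.36218581e-05]
 [ 3.63845643e-04  2.88409917e-01 -9.57506965e-01 -1.28452336e-01]
 [ 0.00000000e+00  0.00000000e+00  0.00000000e+00  1.00000000e+00]]
```

arm_command --rows '[{"az": 1}, {"az": 1}, {"az": 1}, {"az": 1}, {"az": 1}, {"az": 1}, {"az": 1}, {"az": 1}, {"az": 1}, {"az": 1}, {"az": 1}, {"az": 1}]'

```text
validation failed for argument at $.ro...
```

arm_command --rows '[{"az": 1}, {"az": 1}, {"az": 1}, {"az": 0.65}, {}]'

```text
validation failed for argument at $.ro...
```

```bash
cat >> h.py <<'E'
def units(target,yaw=None,s=None):
    "tool-frame shift (units of 3cm) to target TCP, and az units to bring tool y to yaw(deg)"
    s=s or state(); r=rot(s); d=r.T@(np.array(target)-s["tool_pos"])/.03
    a=np.degrees(np.arctan2(r[1,1],r[0,1]))
    print("t",round(s["t"],2),"tcp",np.round(s["tool_pos"],4),"yaw",round(a,2),"tilt",r[:,2].round(3),"shift",d.round(3),"az",None if yaw is None else round((a-yaw)/4,3),"gap",round(s["finger_gap"],4),"F",np.round(s["wrist_force"],1))
E
python3 -c "
from h import *
units([.516,.194,.2],10.6)"
```

```text
t 1.1 tcp [0.1876 0.6223 0.2453] yaw 73.23 tilt [ 0. -0. -1.] shift [-14.601 -10.511   1.51 ] az 15.656 gap 0.0851 F [ 0.2  0.6 -0.2]
```

arm_command --rows '[{"x": 0, "y": 0, "z": 0, "ax": 0, "ay": 0, "az": 1, "claw": -1}, {"x": 0, "y": 0, "z": 0, "ax": 0, "ay": 0, "az": 1, "claw": -1}, {"x": 0, "y": 0, "z": 0, "ax": 0, "ay": 0, "az": 1, "claw": -1}, {"x": 0, "y": 0, "z": 0, "ax": 0, "ay": 0, "az": 1, "claw": -1}, {"x": 0, "y": 0, "z": 0, "ax": 0, "ay": 0, "az": 1, "claw": -1}, {"x": 0, "y": 0, "z": 0, "ax": 0, "ay": 0, "az": 1, "claw": -1}, {"x": 0, "y": 0, "z": 0, "ax": 0, "ay": 0, "az": 1, "claw": -1}, {"x": 0, "y": 0, "z": 0, "ax": 0, "ay": 0, "az": 1, "claw": -1}]'

```text
t: 1.9
tool_pos: [0.1876, 0.6223, 0.2453]
tcp_rot: [-0.0, 0.414, 0.91, -0.0]
wrist_force: [-0.7, -0.0, -0.3]
finger_gap: 0.0855
finger_force: 0.0
```

arm_command --rows '[{"x": 0, "y": 0, "z": 0, "ax": 0, "ay": 0, "az": 1, "claw": -1}, {"x": 0, "y": 0, "z": 0, "ax": 0, "ay": 0, "az": 1, "claw": -1}, {"x": 0, "y": 0, "z": 0, "ax": 0, "ay": 0, "az": 1, "claw": -1}, {"x": 0, "y": 0, "z": 0, "ax": 0, "ay": 0, "az": 1, "claw": -1}, {"x": 0, "y": 0, "z": 0, "ax": 0, "ay": 0, "az": 1, "claw": -1}, {"x": 0, "y": 0, "z": 0, "ax": 0, "ay": 0, "az": 1, "claw": -1}, {"x": 0, "y": 0, "z": 0, "ax": 0, "ay": 0, "az": 1, "claw": -1}, {"x": 0, "y": 0, "z": 0, "ax": 0, "ay": 0, "az": 0.65, "claw": -1}, {"x": 0, "y": 0, "z": 0, "ax": 0, "ay": 0, "az": 0, "claw": -1}, {"x": 0, "y": 0, "z": 0, "ax": 0, "ay": 0, "az": 0, "claw": -1}]'

```text
t: 2.9
tool_pos: [0.1875, 0.6223, 0.2453]
tcp_rot: [0.0, 0.638, 0.77, -0.0]
wrist_force: [-0.2, 0.3, -0.1]
finger_gap: 0.0854
finger_force: 0.0
```

```bash
python3 -c "
from h import *
units([.516,.194,.22],10.6)"
```

```text
t 2.9 tcp [0.1875 0.6223 0.2453] yaw 10.7 tilt [ 0. -0. -1.] shift [-16.063   8.106   0.843] az 0.026 gap 0.0854 F [-0.2  0.3 -0.1]
```

arm_command --rows '[{"x": -0.95, "y": 0.48, "z": 0.05, "ax": 0, "ay": 0, "az": 0, "claw": -1}, {"x": -0.95, "y": 0.48, "z": 0.05, "ax": 0, "ay": 0, "az": 0, "claw": -1}, {"x": -0.95, "y": 0.48, "z": 0.05, "ax": 0, "ay": 0, "az": 0, "claw": -1}, {"x": -0.95, "y": 0.48, "z": 0.05, "ax": 0, "ay": 0, "az": 0, "claw": -1}, {"x": -0.95, "y": 0.48, "z": 0.05, "ax": 0, "ay": 0, "az": 0, "claw": -1}, {"x": -0.95, "y": 0.48, "z": 0.05, "ax": 0, "ay": 0, "az": 0, "claw": -1}, {"x": -0.95, "y": 0.48, "z": 0.05, "ax": 0, "ay": 0, "az": 0, "claw": -1}, {"x": -0.95, "y": 0.48, "z": 0.05, "ax": 0, "ay": 0, "az": 0, "claw": -1}, {"x": -0.95, "y": 0.48, "z": 0.05, "ax": 0, "ay": 0, "az": 0, "claw": -1}, {"x": -0.95, "y": 0.48, "z": 0.05, "ax": 0, "ay": 0, "az": 0, "claw": -1}, {"x": -0.95, "y": 0.48, "z": 0.05, "ax": 0, "ay": 0, "az": 0, "claw": -1}, {"x": -0.95, "y": 0.48, "z": 0.05, "ax": 0, "ay": 0, "az": 0, "claw": -1}]'

```text
t: 4.1
tool_pos: [0.4213, 0.3171, 0.2275]
tcp_rot: [-0.0, 0.638, 0.77, 0.0]
wrist_force: [0.4, 1.0, 0.2]
finger_gap: 0.0853
finger_force: 0.0
```

arm_command --rows '[{"x": -0.93, "y": 0.47, "z": 0.05, "ax": 0, "ay": 0, "az": 0, "claw": -1}, {"x": -0.93, "y": 0.47, "z": 0.05, "ax": 0, "ay": 0, "az": 0, "claw": -1}, {"x": -0.93, "y": 0.47, "z": 0.05, "ax": 0, "ay": 0, "az": 0, "claw": -1}, {"x": -0.93, "y": 0.47, "z": 0.05, "ax": 0, "ay": 0, "az": 0, "claw": -1}, {"x": -0.93, "y": 0.47, "z": 0.05, "ax": 0, "ay": 0, "az": 0, "claw": -1}, {"x": 0, "y": 0, "z": 0, "ax": 0, "ay": 0, "az": 0, "claw": -1}, {"x": 0, "y": 0, "z": 0, "ax": 0, "ay": 0, "az": 0, "claw": -1}]'

```text
t: 4.8
tool_pos: [0.5157, 0.1935, 0.2198]
tcp_rot: [-0.0, 0.639, 0.769, 0.0]
wrist_force: [-0.4, 1.2, -0.1]
finger_gap: 0.0856
finger_force: 0.0
```

```bash
cat > c.py <<'E'
from h import *
units([.516,.194,.22],10.6)
s=state(); save("wrist","w1.png"); C=cam("wrist",s)
for n in ["guide_grip","card_top","jig"]:
    for l in landmark_of(n,"wrist")[:2]: print(n,np.round(l["point"],4),round(l["conf"],2),proj(C,l["point"]).round())
E
python3 c.py
```

```text
t 4.8 tcp [0.5157 0.1935 0.2198] yaw 10.58 tilt [-0.  0. -1.] shift [ 0.015  0.012 -0.007] az -0.006 gap 0.0856 F [-0.4  1.2 -0.1]
guide_grip [0.5213 0.1956 0.0441] 0.97 [318. 218.]
card_top [0.5385 0.0497 0.0886] 0.9 [305. 407.]
jig [ 5.474e-01  4.770e-02 -2.000e-04] 0.94 [315. 350.]
```

View pics/w1.png

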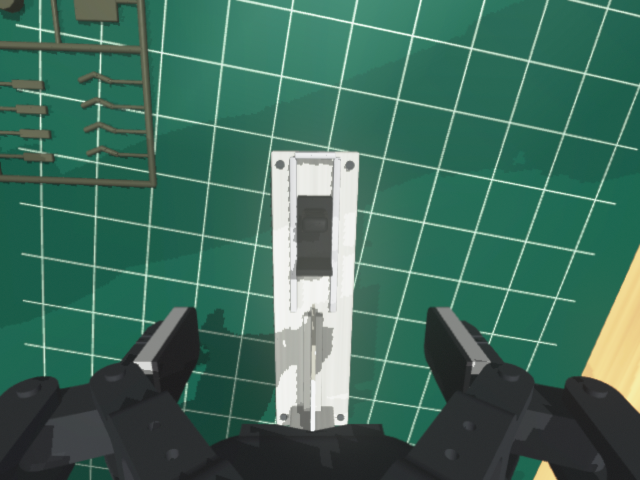

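The wrist view shows the jig centred and aligned with the tool. The base's far corners are at about (272,153) and (359,152), and the guide lug is near (315,225).

```bash
cat > d.py <<'E'
from h import *
s=state();C=cam("wrist",s)
P=[pix2z(C,u,.012)[:2] for u in [(272,153),(359,152),(277,424),(350,424)]]
print(np.round(P,4)); a=(P[0]+P[1])/2;b=(P[2]+P[3])/2;e=a-b; print(np.linalg.norm(P[0]-P[1]),np.linalg.norm(P[2]-P[3]),np.degrees(np.arctan2(-e[0],e[1])))
y=np.array([-np.sin(np.radians(10.6)),np.cos(np.radians(10.6))]);o=a-y*.203;x=np.array([y[1],-y[0]]);print("origin",o)
for p in ([.516,.1935],[.5213,.1956]): print((np.array(p)-o)@x,(np.array(p)-o)@y)
for yy in (.15,.155,.14):
  for z,xx in ((.062,-.01),(.062,.01),(.054,-.015)):
    for d in (-.006,.006): print(yy,z,xx,d,proj(C,[*(o+x*xx+y*(yy+d)),z]).round())
units([*(o+y*.153),.048-.005],10.6)
E
python3 d.py; python3 -c "
import cv2;i=cv2.imread('pics/w1.png')[140:320,240:400];cv2.imwrite('pics/w1c.png',cv2.resize(cv2.convertScaleAbs(i,alpha=2,beta=30),None,fx=3.3,fy=3.3))"
```

```text
[[ 0.4734  0.2385]
 [ 0.546   0.2531]
 [ 0.523  -0.0386]
 [ 0.5993 -0.0242]]
0.07404663154361119 0.07769450711821117 10.510061765573745
origin [0.5470739  0.04628679]
-0.0034635663421476114 0.1504171567338824
0.002132288844631706 0.15150637880884904
0.15 0.062 -0.01 -0.006 [303. 235.]
0.15 0.062 -0.01 0.006 [303. 220.]
0.15 0.062 0.01 -0.006 [329. 235.]
0.15 0.062 0.01 0.006 [329. 220.]
0.15 0.054 -0.015 -0.006 [297. 232.]
0.15 0.054 -0.015 0.006 [297. 218.]
0.155 0.062 -0.01 -0.006 [303. 229.]
0.155 0.062 -0.01 0.006 [303. 214.]
0.155 0.062 0.01 -0.006 [329. 229.]
0.155 0.062 0.01 0.006 [329. 214.]
0.155 0.054 -0.015 -0.006 [297. 226.]
0.155 0.054 -0.015 0.006 [296. 211.]
0.14 0.062 -0.01 -0.006 [303. 248.]
0.14 0.062 -0.01 0.006 [303. 233.]
0.14 0.062 0.01 -0.006 [329. 248.]
0.14 0.062 0.01 0.006 [329. 233.]
0.14 0.054 -0.015 -0.006 [297. 245.]
0.14 0.054 -0.015 0.006 [297. 230.]
t 5.0 tcp [0.5149 0.1953 0.2198] yaw 10.76 tilt [-0.     0.001 -1.   ] shift [0.016 0.144 5.893] az 0.041 gap 0.0855 F [-0.7  0.4 -0.7]
```

View pics/w1c.png

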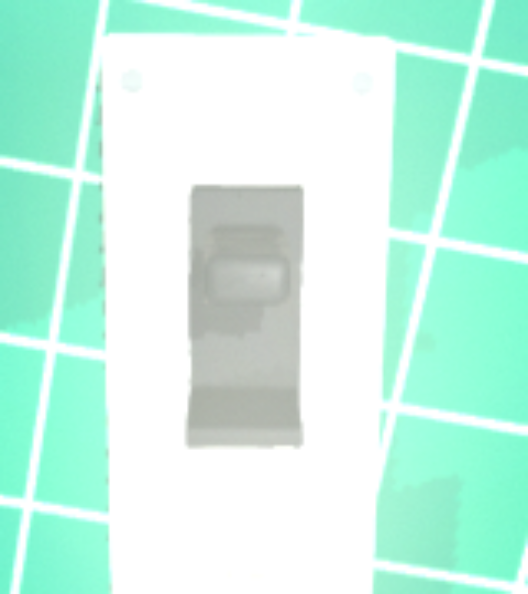

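The lug's top is centred at about (315,225), which puts the guide about 152 mm along the jig's y axis, agreeing with the network. Now I'll descend and grip it.

arm_command --rows '[{"x": 0, "y": 0.13, "z": 0.9, "ax": 0, "ay": 0, "az": 0, "claw": -0.5}, {"x": 0, "y": 0, "z": 0.9, "ax": 0, "ay": 0, "az": 0, "claw": -0.4}, {"x": 0, "y": 0, "z": 0.9, "ax": 0, "ay": 0, "az": 0, "claw": -0.3}, {"x": 0, "y": 0, "z": 0.9, "ax": 0, "ay": 0, "az": 0, "claw": -0.3}, {"x": 0, "y": 0, "z": 0.9, "ax": 0, "ay": 0, "az": 0, "claw": -0.3}, {"x": 0, "y": 0, "z": 0.9, "ax": 0, "ay": 0, "az": 0, "claw": -0.3}, {"x": 0, "y": 0, "z": 0.45, "ax": 0, "ay": 0, "az": 0, "claw": -0.3}, {"x": 0, "y": 0, "z": 0, "ax": 0, "ay": 0, "az": 0, "claw": 0}, {"x": 0, "y": 0, "z": 0, "ax": 0, "ay": 0, "az": 0, "claw": 1}, {"x": 0, "y": 0, "z": 0, "ax": 0, "ay": 0, "az": 0, "claw": 1}, {"x": 0, "y": 0, "z": 0, "ax": 0, "ay": 0, "az": 0, "claw": 1}, {"x": 0, "y": 0, "z": 0, "ax": 0, "ay": 0, "az": 0, "claw": 1}]'

```text
t: 6.2
tool_pos: [0.5182, 0.1949, 0.0456]
tcp_rot: [-0.001, 0.638, 0.77, -0.0]
wrist_force: [-5.1, -0.9, 5.4]
finger_gap: 0.0188
finger_force: 58.4
```

arm_command --rows '[{"x": -0.1, "y": 0, "z": 0, "ax": 0, "ay": 0, "az": 0, "claw": 1}, {"x": -0.2, "y": 0, "z": 0, "ax": 0, "ay": 0, "az": 0, "claw": 1}, {"x": -0.2, "y": 0, "z": 0, "ax": 0, "ay": 0, "az": 0, "claw": 1}, {"x": -0.2, "y": 0, "z": 0, "ax": 0, "ay": 0, "az": 0, "claw": 1}, {"x": -0.2, "y": 0, "z": 0, "ax": 0, "ay": 0, "az": 0, "claw": 1}, {"x": -0.2, "y": 0, "z": 0, "ax": 0, "ay": 0, "az": 0, "claw": 1}, {"x": -0.2, "y": 0, "z": 0, "ax": 0, "ay": 0, "az": 0, "claw": 1}, {"x": -0.1, "y": 0, "z": 0, "ax": 0, "ay": 0, "az": 0, "claw": 1}, {"x": -0.1, "y": 0, "z": 0, "ax": 0, "ay": 0, "az": 0, "claw": 1}, {"x": 0, "y": 0, "z": 0, "ax": 0, "ay": 0, "az": 0, "claw": 1}]'

```text
t: 7.2
tool_pos: [0.5261, 0.1505, 0.0456]
tcp_rot: [-0.001, 0.639, 0.77, -0.001]
wrist_force: [-7.0, -0.7, 7.2]
finger_gap: 0.019
finger_force: 58.5
```

```bash
python3 -c "
from h import *
for i in range(2):units([.547-.184*.096,.0463+.983*.096,.043],10.6)"
```

```text
t 7.2 tcp [0.5261 0.1505 0.0456] yaw 10.63 tilt [-0.003  0.001 -1.   ] shift [-0.341  0.046  0.086] az 0.008 gap 0.019 F [-7.  -0.7  7.2]
t 7.2 tcp [0.5261 0.1505 0.0456] yaw 10.63 tilt [-0.003  0.001 -1.   ] shift [-0.341  0.046  0.086] az 0.008 gap 0.019 F [-7.  -0.7  7.2]
```

arm_command --rows '[{"x": -0.1, "y": 0.03, "z": 0, "ax": 0, "ay": 0, "az": 0, "claw": 1}, {"x": -0.1, "y": 0.03, "z": 0, "ax": 0, "ay": 0, "az": 0, "claw": 1}, {"x": -0.05, "y": 0, "z": 0, "ax": 0, "ay": 0, "az": 0, "claw": 1}, {"x": -0.05, "y": 0, "z": 0, "ax": 0, "ay": 0, "az": 0, "claw": 1}, {"x": 0, "y": 0, "z": 0, "ax": 0, "ay": 0, "az": 0, "claw": 1}]'

```text
t: 7.7
tool_pos: [0.5273, 0.1448, 0.0456]
tcp_rot: [-0.004, 0.638, 0.77, -0.001]
wrist_force: [-14.2, 5.5, 12.2]
finger_gap: 0.019
finger_force: 59.3
```

arm_command --rows '[{"x": -0.05, "y": 0, "z": 0, "ax": 0, "ay": 0, "az": 0, "claw": 1}, {"x": -0.05, "y": 0, "z": 0, "ax": 0, "ay": 0, "az": 0, "claw": 1}, {"x": 0, "y": 0, "z": 0, "ax": 0, "ay": 0, "az": 0, "claw": 1}]'

```text
t: 8.0
tool_pos: [0.5273, 0.1447, 0.0457]
tcp_rot: [-0.005, 0.637, 0.771, -0.0]
wrist_force: [-14.5, 11.5, 14.2]
finger_gap: 0.0191
finger_force: 59.4
```

arm_command --rows '[{"x": -0.05, "y": -0.06, "z": 0, "ax": 0, "ay": 0, "az": 0, "claw": 1}, {"x": -0.05, "y": -0.04, "z": 0, "ax": 0, "ay": 0, "az": 0, "claw": 1}, {"x": 0, "y": 0, "z": 0, "ax": 0, "ay": 0, "az": 0, "claw": 1}]'

```text
t: 8.3
tool_pos: [0.5271, 0.1445, 0.0459]
tcp_rot: [-0.004, 0.636, 0.772, 0.003]
wrist_force: [-8.6, 18.8, 5.9]
finger_gap: 0.0189
finger_force: 58.7
```

```bash
cat > e.py <<'E'
from h import *
units([.547-.184*.096,.0463+.983*.096,.043],10.6)
save("scene","s2.png",(290,200,470,310),4)
s=state();save("wrist","w2.png")
E
python3 e.py
```

```text
t 8.3 tcp [0.5271 0.1445 0.0459] yaw 10.99 tilt [-0.003  0.01  -1.   ] shift [-0.14   0.05   0.096] az 0.097 gap 0.0189 F [-8.6 18.8  5.9]
```

View pics/s2.png

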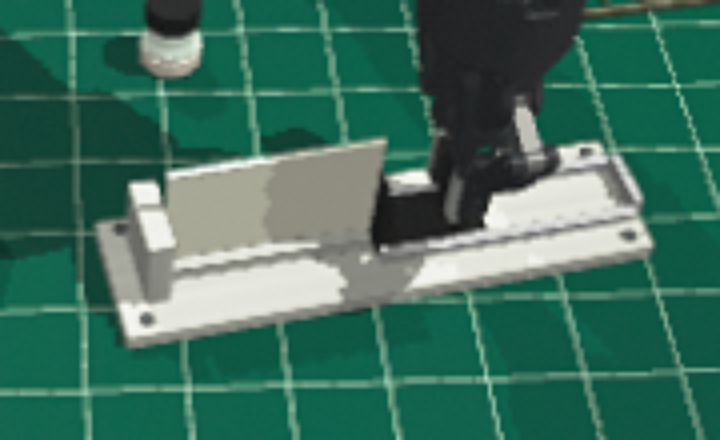

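The guide is against the card and meets a firm stop, reading 19 N with no further motion. I'll check numerically that the card is home, using the card's corners and its shift from the first picture.

```bash
cat > f.py <<'E'
from h import *
C=cam("scene"); y=np.array([-np.sin(np.radians(10.6)),np.cos(np.radians(10.6))]);o=np.array([.546,.0455])
for d in (0,.006): print(d,[proj(C,[*(o+y*(k+d)),.085]).round(1) for k in (-.055,.055)])
a=cv2.imread("pics/scene0.png"); b=cv2.resize(cv2.imread("pics/s2.png"),(180,110),interpolation=cv2.INTER_AREA)
A=a[200:310,290:470]
cv2.imwrite("pics/cmp.png",np.hstack([cv2.resize(i[30:90,20:105],None,fx=4.7,fy=6) for i in (A,b)]))
for l in landmark_of("card_top","scene")[:2]: print(l)
E
python3 f.py
```

```text
0 [array([331.2, 243.9]), array([385.4, 234.9])]
0.006 [array([334.2, 243.4]), array([388.3, 234.5])]
{'point': [0.5471, 0.0425, 0.0838], 'conf': 0.84}
```

View pics/cmp.png

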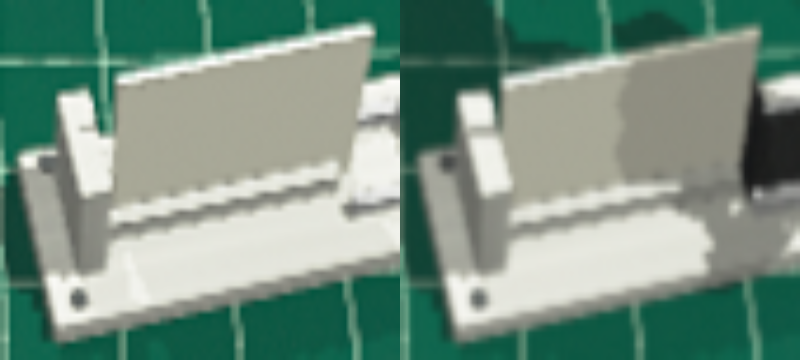

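The right-hand view shows the card shifted left by about 3 px (6 mm) and touching the fence, so it is home. I'll release, lift and turn towards the clip.

arm_command --rows '[{"x": 0.15, "y": 0, "z": 0, "ax": 0, "ay": 0, "az": 0, "claw": 1}, {"x": 0, "y": 0, "z": 0, "ax": 0, "ay": 0, "az": 0, "claw": 0}, {"x": 0, "y": 0, "z": 0, "ax": 0, "ay": 0, "az": 0, "claw": -0.3}, {"x": 0, "y": 0, "z": 0, "ax": 0, "ay": 0, "az": 0, "claw": -0.3}, {"x": 0, "y": 0, "z": -0.5, "ax": 0, "ay": 0, "az": 0, "claw": -0.3}, {"x": 0, "y": 0, "z": -1, "ax": 0, "ay": 0, "az": 0, "claw": -0.3}, {"x": 0, "y": 0, "z": -1, "ax": 0, "ay": 0, "az": 1, "claw": -1}, {"x": 0, "y": 0, "z": -1, "ax": 0, "ay": 0, "az": 1, "claw": -1}, {"x": 0, "y": 0, "z": -1, "ax": 0, "ay": 0, "az": 1, "claw": -1}, {"x": 0, "y": 0, "z": -1, "ax": 0, "ay": 0, "az": 1, "claw": -1}, {"x": 0, "y": 0, "z": 0, "ax": 0, "ay": 0, "az": 1, "claw": -1}, {"x": 0, "y": 0, "z": 0, "ax": 0, "ay": 0, "az": 0.8, "claw": -1}]'

```text
t: 9.65
tool_pos: [0.5292, 0.1397, 0.2117]
tcp_rot: [0.0, 0.781, 0.624, 0.002]
wrist_force: [-0.1, 0.8, 0.1]
finger_gap: 0.0851
finger_force: 0.0
```

```bash
python3 -c "
from h import *
units([.466,-.316,.23],-12.5)"
```

```text
t 9.65 tcp [0.5292 0.1397 0.2117] yaw -12.78 tilt [ 0.003  0.002 -1.   ] shift [-15.279   1.305  -0.641] az -0.069 gap 0.0851 F [-0.1  0.8  0.1]
```

arm_command --rows '[{"x": -0.95, "y": 0.08, "z": -0.05, "ax": 0, "ay": 0, "az": 0, "claw": -1}, {"x": -0.95, "y": 0.08, "z": -0.05, "ax": 0, "ay": 0, "az": 0, "claw": -1}, {"x": -0.95, "y": 0.08, "z": -0.05, "ax": 0, "ay": 0, "az": 0, "claw": -1}, {"x": -0.95, "y": 0.08, "z": -0.05, "ax": 0, "ay": 0, "az": 0, "claw": -1}, {"x": -0.95, "y": 0.08, "z": -0.05, "ax": 0, "ay": 0, "az": 0, "claw": -1}, {"x": -0.95, "y": 0.08, "z": -0.05, "ax": 0, "ay": 0, "az": 0, "claw": -1}, {"x": -0.95, "y": 0.08, "z": -0.05, "ax": 0, "ay": 0, "az": 0, "claw": -1}, {"x": -0.95, "y": 0.08, "z": -0.05, "ax": 0, "ay": 0, "az": 0, "claw": -1}, {"x": -0.95, "y": 0.08, "z": -0.05, "ax": 0, "ay": 0, "az": 0, "claw": -1}, {"x": -0.95, "y": 0.08, "z": -0.05, "ax": 0, "ay": 0, "az": 0, "claw": -1}, {"x": -0.95, "y": 0.08, "z": -0.05, "ax": 0, "ay": 0, "az": 0, "claw": -1}, {"x": -0.95, "y": 0.08, "z": -0.05, "ax": 0, "ay": 0, "az": 0, "claw": -1}]'

```text
t: 10.85
tool_pos: [0.4816, -0.2017, 0.2285]
tcp_rot: [0.0, 0.781, 0.625, 0.001]
wrist_force: [0.8, -0.4, 0.4]
finger_gap: 0.0855
finger_force: 0.0
```

arm_command --rows '[{"x": -0.95, "y": 0.08, "z": -0.05, "ax": 0, "ay": 0, "az": 0, "claw": -1}, {"x": -0.95, "y": 0.08, "z": -0.05, "ax": 0, "ay": 0, "az": 0, "claw": -1}, {"x": -0.95, "y": 0.08, "z": -0.05, "ax": 0, "ay": 0, "az": 0, "claw": -1}, {"x": -0.95, "y": 0.08, "z": -0.05, "ax": 0, "ay": 0, "az": 0, "claw": -1}, {"x": 0, "y": 0, "z": 0, "ax": 0, "ay": 0, "az": 0, "claw": -1}, {"x": 0, "y": 0, "z": 0, "ax": 0, "ay": 0, "az": 0, "claw": -1}]'

```text
t: 11.45
tool_pos: [0.4662, -0.3141, 0.2341]
tcp_rot: [0.0, 0.781, 0.625, 0.0]
wrist_force: [-0.1, 0.2, -0.9]
finger_gap: 0.0857
finger_force: 0.0
```

```bash
cat > g.py <<'E'
from h import *
units([.466,-.316,.23],-12.5)
s=state(); save("wrist","w3.png"); C=cam("wrist",s)
for n in ["clip_pin","clip_handles","jaw_a","bin"]:
    for l in landmark_of(n,"wrist")[:2]: print(n,np.round(l["point"],4),round(l["conf"],2),proj(C,l["point"]).round())
E
python3 g.py
```

```text
t 11.45 tcp [ 0.4662 -0.3141  0.2341] yaw -12.7 tilt [ 0.001  0.    -1.   ] shift [-0.063  0.008  0.136] az -0.049 gap 0.0857 F [-0.1  0.2 -0.9]
clip_pin [ 0.4679 -0.3152  0.08  ] 0.7 [312. 227.]
clip_handles [ 0.4636 -0.3161  0.1055] 0.67 [307. 239.]
clip_handles [ 0.5092 -0.3149 -0.0035] 0.33 [354. 196.]
jaw_a [ 0.4635 -0.3119  0.0413] 0.88 [306. 213.]
jaw_a [ 0.4675 -0.3152  0.0461] 0.7 [312. 217.]
bin [ 0.512  -0.3139 -0.0023] 0.79 [357. 194.]
```

View pics/w3.png

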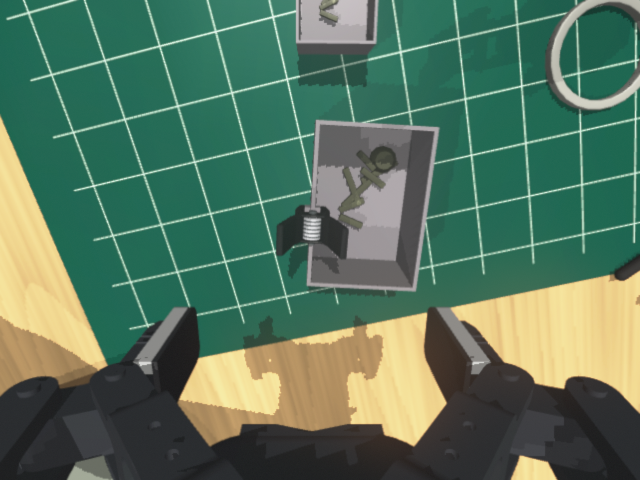

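The wrist view shows the clip with its coil at (312,227), the handle tips at about (280,250) and (346,255), and the rim corners at (317,121), (439,127), (416,291) and (307,290).

```bash
cat > i.py <<'E'
from h import *
s=state();C=cam("wrist",s); print(s["tool_pos"])
B=[pix2z(C,u,.07)[:2] for u in [(317,121),(439,127),(416,291),(307,290)]]
for i in range(4):
    e=B[i]-B[(i+1)%4]; print(np.linalg.norm(e).round(4),np.degrees(np.arctan2(e[1],e[0])).round(2))
n=np.mean(B,0); th=np.radians(-12.5); x=np.array([np.cos(th),np.sin(th)]); y=np.array([-x[1],x[0]])
print("bin",n,[((b-n)@x).round(4) for b in B],"wallmid",n-x*.0435)
print("coil",pix2z(C,(312,227),.084),"along",(pix2z(C,(312,227),.084)[:2]-n)@y,(pix2z(C,(312,227),.084)[:2]-n)@x)
for u in [(283,221),(276,254),(336,231),(347,258)]: p=pix2z(C,u,.116); print(p[:2],(p[:2]-n)@x,(p[:2]-n)@y)
E
python3 i.py
```

```text
[ 0.46702086 -0.31233085  0.23335832]
0.0888 164.93
0.1296 74.51
0.0896 -13.12
0.1326 -105.79
bin [ 0.51370841 -0.31369313] [np.float64(-0.0408), np.float64(0.048), np.float64(0.0412), np.float64(-0.0484)] wallmid [ 0.47123953 -0.304278  ]
coil [ 0.46866242 -0.31191179  0.084     ] along -0.008010628677514517 -0.04436376871599583
[ 0.45272916 -0.29570837] -0.0634264146083571 0.004360118486895261
[ 0.44275807 -0.31680683] -0.06859460266084712 -0.018396364028115515
[ 0.48523034 -0.30985109] -0.028634592934878744 -0.0024128163771090253
[ 0.48873035 -0.32990915] -0.02087618875092674 -0.0212378766059096
```

```bash
python3 -c "
from h import *
for i in range(3): units([.468,-.3143,.101],-14.5); snapshot('wrist')"
```

```text
t 11.7 tcp [ 0.467  -0.3123  0.2334] yaw -12.48 tilt [ 0.     0.001 -1.   ] shift [-0.06   0.046  4.412] az 0.506 gap 0.0854 F [0.1 0.5 0.7]
t 11.75 tcp [ 0.467  -0.3125  0.2334] yaw -12.48 tilt [ 0.  0. -1.] shift [-0.053  0.046  4.412] az 0.504 gap 0.0851 F [-0.2  0.1  0.1]
t 11.8 tcp [ 0.4669 -0.3127  0.2333] yaw -12.5 tilt [ 0.  0. -1.] shift [-0.046  0.047  4.411] az 0.5 gap 0.0854 F [ 0.1 -0.6 -0.4]
```

arm_command --rows '[{"x": -0.05, "y": 0.05, "z": 0.9, "ax": 0, "ay": 0, "az": 0.5, "claw": -1}, {"x": 0, "y": 0, "z": 0.9, "ax": 0, "ay": 0, "az": 0, "claw": -1}, {"x": 0, "y": 0, "z": 0.9, "ax": 0, "ay": 0, "az": 0, "claw": -1}, {"x": 0, "y": 0, "z": 0.9, "ax": 0, "ay": 0, "az": 0, "claw": -1}, {"x": 0, "y": 0, "z": 0.5, "ax": 0, "ay": 0, "az": 0, "claw": -1}, {"x": 0, "y": 0, "z": 0.3, "ax": 0, "ay": 0, "az": 0, "claw": -1}, {"x": 0, "y": 0, "z": 0, "ax": 0, "ay": 0, "az": 0, "claw": -1}, {"x": 0, "y": 0, "z": 0, "ax": 0, "ay": 0, "az": 0, "claw": -1}]'

```text
t: 12.65
tool_pos: [0.4683, -0.3158, 0.1022]
tcp_rot: [0.001, 0.791, 0.612, 0.0]
wrist_force: [-0.1, 0.0, -0.0]
finger_gap: 0.0855
finger_force: 0.0
```

```bash
cat > g2.py <<'E'
from h import *
units([.468,-.3143,.101],-14.5)
save("wrist","w4.png")
E
python3 g2.py
```

```text
t 12.65 tcp [ 0.4683 -0.3158  0.1022] yaw -14.58 tilt [ 0.001 -0.001 -1.   ] shift [ 0.046 -0.022  0.039] az -0.02 gap 0.0855 F [-0.1  0.  -0. ]
```

View pics/w4.png

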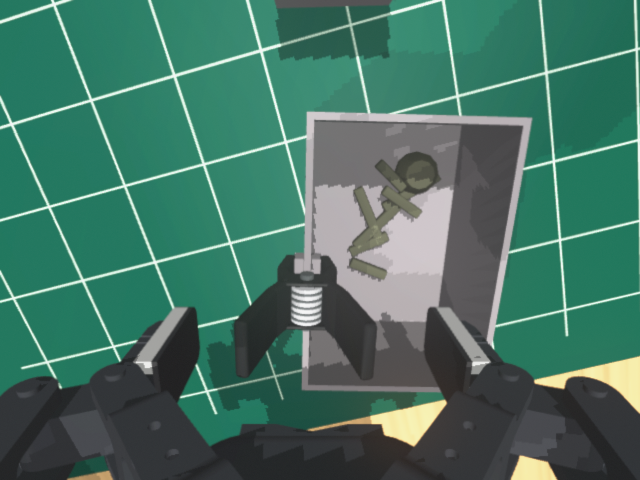

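The fingers straddle the handles: pads' inner edges are at columns 197 and 427, handle outer faces at 236 and 375, and the coil at (307,305). The clip is about 2 mm to the left, so I'll check where it lies along the pin.

```bash
python3 -c "
from h import *
s=state();C=cam('wrist',s);r=rot(s)
for u,z in [((237,321),.116),((242,377),.116),((375,323),.116),((370,378),.116),((307,305),.084),((307,262),.070),((303,388),.07),((307,118),.07)]: print(u,(r.T@(pix2z(C,u,z)-s['tool_pos'])).round(4))
"
```

```text
(237, 321) [ 0.0111 -0.0238 -0.0136]
(242, 377) [-0.0107 -0.0233 -0.0136]
(375, 323) [ 0.0102  0.022  -0.0136]
(370, 378) [-0.0112  0.0213 -0.0135]
(307, 305) [ 0.0012 -0.0009  0.0184]
(307, 262) [ 0.0152 -0.001   0.0324]
(303, 388) [-0.0506 -0.0032  0.0324]
(307, 118) [ 0.0759 -0.0008  0.0324]
```

The clip is centred within 1 mm in both directions. Squeezing now.

arm_command --rows '[{"x": 0, "y": -0.04, "z": 0, "ax": 0, "ay": 0, "az": 0, "claw": -0.2}, {"x": 0, "y": 0, "z": 0, "ax": 0, "ay": 0, "az": 0, "claw": 0}, {"x": 0, "y": 0, "z": 0, "ax": 0, "ay": 0, "az": 0, "claw": 0.2}, {"x": 0, "y": 0, "z": 0, "ax": 0, "ay": 0, "az": 0, "claw": 1}, {"x": 0, "y": 0, "z": 0, "ax": 0, "ay": 0, "az": 0, "claw": 1}, {"x": 0, "y": 0, "z": 0, "ax": 0, "ay": 0, "az": 0, "claw": 1}, {"x": 0, "y": 0, "z": 0, "ax": 0, "ay": 0, "az": 0, "claw": 1}, {"x": 0, "y": 0, "z": 0, "ax": 0, "ay": 0, "az": 0, "claw": 1}]'

```text
t: 13.5
tool_pos: [0.4684, -0.3165, 0.1031]
tcp_rot: [0.002, 0.791, 0.612, 0.001]
wrist_force: [0.5, -0.5, 9.5]
finger_gap: 0.0241
finger_force: 60.2
```

arm_command --rows '[{"x": 0, "y": 0, "z": -0.2, "ax": 0, "ay": 0, "az": 0, "claw": 1}, {"x": 0, "y": 0, "z": -0.4, "ax": 0, "ay": 0, "az": 0, "claw": 1}, {"x": 0, "y": 0, "z": -0.6, "ax": 0, "ay": 0, "az": 0, "claw": 1}, {"x": 0, "y": 0, "z": -0.8, "ax": 0, "ay": 0, "az": 0, "claw": 1}, {"x": 0, "y": 0, "z": -0.8, "ax": 0, "ay": 0, "az": -0.9, "claw": 1}, {"x": 0, "y": 0, "z": -0.8, "ax": 0, "ay": 0, "az": -0.9, "claw": 1}, {"x": 0, "y": 0, "z": -0.4, "ax": 0, "ay": 0, "az": -0.9, "claw": 1}, {"x": 0, "y": 0, "z": 0, "ax": 0, "ay": 0, "az": -0.9, "claw": 1}, {"x": 0, "y": 0, "z": 0, "ax": 0, "ay": 0, "az": -0.9, "claw": 1}, {"x": 0, "y": 0, "z": 0, "ax": 0, "ay": 0, "az": -0.9, "claw": 1}, {"x": 0, "y": 0, "z": 0, "ax": 0, "ay": 0, "az": -0.9, "claw": 1}, {"x": 0, "y": 0, "z": 0, "ax": 0, "ay": 0, "az": 0, "claw": 1}]'

```text
t: 14.7
tool_pos: [0.4663, -0.315, 0.2219]
tcp_rot: [0.0, 0.638, 0.77, 0.0]
wrist_force: [-0.0, 1.3, -1.1]
finger_gap: 0.0237
finger_force: 59.0
```

```bash
cat > j.py <<'E'
from h import *
units([.5457,.0455,.23],10.6)
s=state(); save("wrist","w5.png"); C=cam("wrist",s);r=rot(s)
for n in ["clip_pin","clip_handles","jaw_a","jaw_b"]:
    for l in landmark_of(n,"wrist")[:2]: print(n,(r.T@(np.array(l["point"])-s["tool_pos"])).round(4),round(l["conf"],2),proj(C,l["point"]).round())
E
python3 j.py
```

```text
t 14.7 tcp [ 0.4663 -0.315   0.2219] yaw 10.64 tilt [ 0.  0. -1.] shift [11.32   4.82  -0.269] az 0.011 gap 0.0237 F [-0.   1.3 -1.1]
clip_pin [-0.0005  0.002   0.0257] 0.78 [314. 300.]
clip_handles [-0.0002  0.008   0.0026] 0.75 [330. 326.]
clip_handles [-0.0112  0.0442  0.2222] 0.5 [358. 219.]
jaw_a [0.0011 0.0096 0.0574] 0.95 [329. 271.]
jaw_a [ 0.0045 -0.0088  0.0618] 0.76 [293. 262.]
jaw_b [0.0011 0.0096 0.0574] 0.95 [329. 271.]
jaw_b [ 0.0045 -0.0088  0.0618] 0.76 [293. 262.]
```

View pics/w5.png

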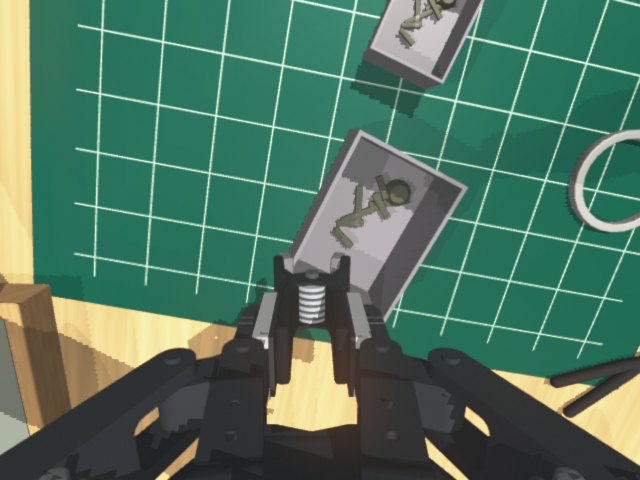

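The clip is held squeezed and symmetric about column 312, with the jaws at about (293,262) and (329,271) and the pin about 26 mm below the TCP. I'll carry it over the card.

arm_command --rows '[{"x": 0.5, "y": 0.2, "z": 0, "ax": 0, "ay": 0, "az": 0, "claw": 1}, {"x": 0.95, "y": 0.4, "z": 0, "ax": 0, "ay": 0, "az": 0, "claw": 1}, {"x": 0.95, "y": 0.4, "z": 0, "ax": 0, "ay": 0, "az": 0, "claw": 1}, {"x": 0.95, "y": 0.4, "z": 0, "ax": 0, "ay": 0, "az": 0, "claw": 1}, {"x": 0.95, "y": 0.4, "z": 0, "ax": 0, "ay": 0, "az": 0, "claw": 1}, {"x": 0.95, "y": 0.4, "z": 0, "ax": 0, "ay": 0, "az": 0, "claw": 1}, {"x": 0.95, "y": 0.4, "z": 0, "ax": 0, "ay": 0, "az": 0, "claw": 1}, {"x": 0.95, "y": 0.4, "z": 0, "ax": 0, "ay": 0, "az": 0, "claw": 1}, {"x": 0.95, "y": 0.4, "z": 0, "ax": 0, "ay": 0, "az": 0, "claw": 1}, {"x": 0.95, "y": 0.4, "z": 0, "ax": 0, "ay": 0, "az": 0, "claw": 1}, {"x": 0.95, "y": 0.4, "z": 0, "ax": 0, "ay": 0, "az": 0, "claw": 1}, {"x": 0.95, "y": 0.4, "z": 0, "ax": 0, "ay": 0, "az": 0, "claw": 1}]'

```text
t: 16.15
tool_pos: [0.5418, 0.0346, 0.2214]
tcp_rot: [0.0, 0.639, 0.769, -0.0]
wrist_force: [0.4, -0.0, 0.2]
finger_gap: 0.0237
finger_force: 59.0
```

arm_command --rows '[{"x": 0.4, "y": 0.2, "z": 0.6, "ax": 0, "ay": 0, "az": 0, "claw": 1}, {"x": 0, "y": 0, "z": 0.6, "ax": 0, "ay": 0, "az": 0, "claw": 1}, {"x": 0, "y": 0, "z": 0.4, "ax": 0, "ay": 0, "az": 0, "claw": 1}, {"x": 0, "y": 0, "z": 0, "ax": 0, "ay": 0, "az": 0, "claw": 1}, {"x": 0, "y": 0, "z": 0, "ax": 0, "ay": 0, "az": 0, "claw": 1}, {"x": 0, "y": 0, "z": 0, "ax": 0, "ay": 0, "az": 0, "claw": 1}]'

```text
t: 16.75
tool_pos: [0.546, 0.0457, 0.1742]
tcp_rot: [0.001, 0.639, 0.769, 0.001]
wrist_force: [-0.5, 0.4, -0.4]
finger_gap: 0.0236
finger_force: 59.0
```

```bash
cat > k.py <<'E'
from h import *
units([.546,.0455,.127],10.6)
s=state(); save("wrist","w6.png"); C=cam("wrist",s)
for n in ["card_top","clip_pin","jaw_a"]:
    for l in landmark_of(n,"wrist")[:2]: print(n,np.round(l["point"],4),round(l["conf"],2),proj(C,l["point"]).round())
save("scene","s6.png",(290,170,470,305),4)
for n in ["card_top","clip_pin","jaw_a","guide_grip"]:
    for l in landmark_of(n,"scene")[:2]: print(n,np.round(l["point"],4),round(l["conf"],2))
E
python3 k.py
```

```text
t 16.75 tcp [0.546  0.0457 0.1742] yaw 10.56 tilt [ 0.002  0.    -1.   ] shift [-0.007 -0.003  1.573] az -0.009 gap 0.0236 F [-0.5  0.4 -0.4]
card_top [0.5399 0.0445 0.0888] 0.61 [299. 255.]
clip_pin [0.5471 0.0463 0.1475] 0.62 [312. 297.]
clip_pin [0.5577 0.0467 0.1181] 0.36 [332. 276.]
jaw_a [0.5346 0.0478 0.1134] 0.89 [289. 263.]
jaw_a [0.5582 0.0477 0.116 ] 0.75 [334. 273.]
card_top [0.5439 0.0456 0.0824] 0.85
clip_pin [0.5476 0.0472 0.1475] 0.78
clip_pin [ 0.2955  0.2662 -0.0024] 0.18
jaw_a [0.5347 0.0469 0.1148] 0.83
jaw_a [0.5555 0.0466 0.1153] 0.76
guide_grip [0.5255 0.1449 0.0476] 0.83
guide_grip [ 7.571e-01 -9.960e-02 -4.000e-04] 0.54
```

View pics/w6.png

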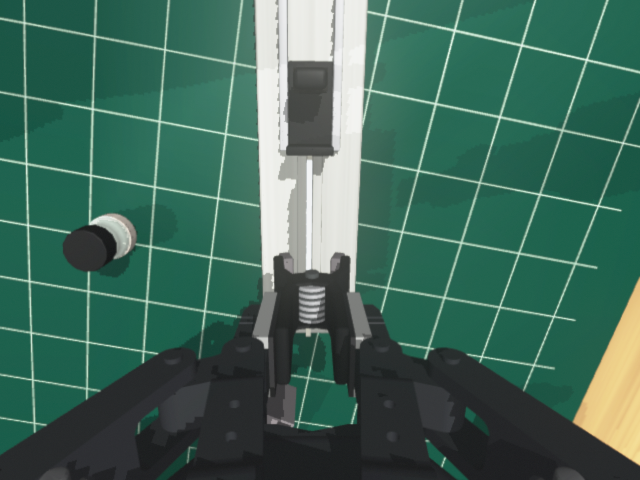

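The wrist view shows the card's top edge as a white strip at column ~310 (rows 160–270), between the jaws at columns ~288 and ~337, with the clip centred at 312. The card ends at the guide plate near row 157.

```bash
python3 -c "
from h import *
im=cv2.imread('pics/w6.png').astype(int).sum(2)
for r in (175,200,230,255): print(r,im[r,298:324])
s=state();C=cam('wrist',s);r=rot(s)
f=lambda u,z:(r.T@(pix2z(C,u,z)-s['tool_pos'])).round(4)
print([f((310,v),.085) for v in (157,200,260)],f((312,303),s['tool_pos'][2]-.026+.0075))
print('jawfronts',f((288,262),s['tool_pos'][2]-.057),f((340,262),s['tool_pos'][2]-.057),f((313,152),.054),f((285,152),.054),f((334,152),.054))
"
```

```text
175 [497 501 498 501 504 506 507 514 590 728 732 732 732 723 536 588 648 643
 548 538 541 545 568 653 614 670]
200 [496 500 501 504 503 504 508 524 626 729 732 732 732 723 525 635 662 664
 667 671 672 674 671 639 669 673]
230 [492 500 498 499 501 503 505 522 644 728 732 732 729 694 583 660 665 663
 667 668 670 668 643 608 666 669]
255 [486 494 492 492 493 494 493 533 694 730 732 732 725 620 603 656 659 662
 665 665 667 665 635 665 665 661]
[array([0.056 , 0.0001, 0.0884]), array([0.032 , 0.0001, 0.0884]), array([-0.0041,  0.    ,  0.0884])] [0.0016 0.0011 0.0185]
jawfronts [ 0.0059 -0.0111  0.057 ] [0.0059 0.0154 0.057 ] [0.0566 0.0019 0.1194] [ 0.0566 -0.0157  0.1194] [0.0566 0.0151 0.1194]
```

View pics/s6.png

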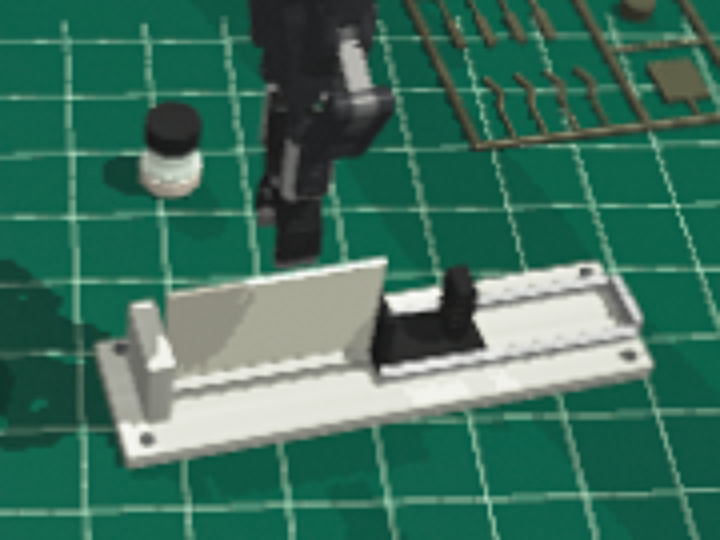

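The card's centre is within about 1 mm of the clip in both directions. I'll descend slowly over it.

arm_command --rows '[{"x": 0.02, "y": -0.02, "z": 0.2, "ax": 0, "ay": 0, "az": 0, "claw": 1}, {"x": 0, "y": 0, "z": 0.3, "ax": 0, "ay": 0, "az": 0, "claw": 1}, {"x": 0, "y": 0, "z": 0.3, "ax": 0, "ay": 0, "az": 0, "claw": 1}, {"x": 0, "y": 0, "z": 0.3, "ax": 0, "ay": 0, "az": 0, "claw": 1}, {"x": 0, "y": 0, "z": 0.3, "ax": 0, "ay": 0, "az": 0, "claw": 1}, {"x": 0, "y": 0, "z": 0.17, "ax": 0, "ay": 0, "az": 0, "claw": 1}, {"x": 0, "y": 0, "z": 0, "ax": 0, "ay": 0, "az": 0, "claw": 1}, {"x": 0, "y": 0, "z": 0, "ax": 0, "ay": 0, "az": 0, "claw": 1}, {"x": 0, "y": 0, "z": 0, "ax": 0, "ay": 0, "az": 0, "claw": 1}]'

```text
t: 18.1
tool_pos: [0.545, 0.0467, 0.1266]
tcp_rot: [0.0, 0.639, 0.77, 0.0]
wrist_force: [-0.3, -0.6, -1.0]
finger_gap: 0.024
finger_force: 59.0
```

```bash
cat > l.py <<'E'
from h import *
units([.546,.0455,.127],10.6)
s=state(); C=cam("wrist",s)
w=snapshot("wrist")[:,:,::-1][130:350,210:410]
for n in ["card_top","clip_pin","jaw_a"]:
    for l in landmark_of(n,"wrist")[:2]: print(n,np.round(l["point"],4),round(l["conf"],2))
q=snapshot("scene")[:,:,::-1][190:290,320:420]
for n in ["card_top","clip_pin","jaw_a","guide_grip"]:
    for l in landmark_of(n,"scene")[:2]: print(n,np.round(l["point"],4),round(l["conf"],2))
cv2.imwrite("pics/f.png",np.hstack([cv2.resize(w,(400,440)),cv2.resize(q,(400,440))]))
E
python3 l.py
```

```text
t 18.1 tcp [0.545  0.0467 0.1266] yaw 10.62 tilt [ 0.001  0.    -1.   ] shift [-0.045  0.026 -0.014] az 0.005 gap 0.024 F [-0.3 -0.6 -1. ]
clip_pin [0.5498 0.0488 0.1043] 0.6
jaw_a [0.5548 0.0499 0.0702] 0.77
jaw_a [0.5373 0.049  0.0645] 0.7
card_top [0.5469 0.0464 0.0856] 0.63
clip_pin [0.5476 0.0476 0.1043] 0.67
jaw_a [0.5339 0.0471 0.0707] 0.87
jaw_a [0.553  0.0451 0.0693] 0.77
guide_grip [0.5212 0.1453 0.0441] 0.94
```

View pics/f.png

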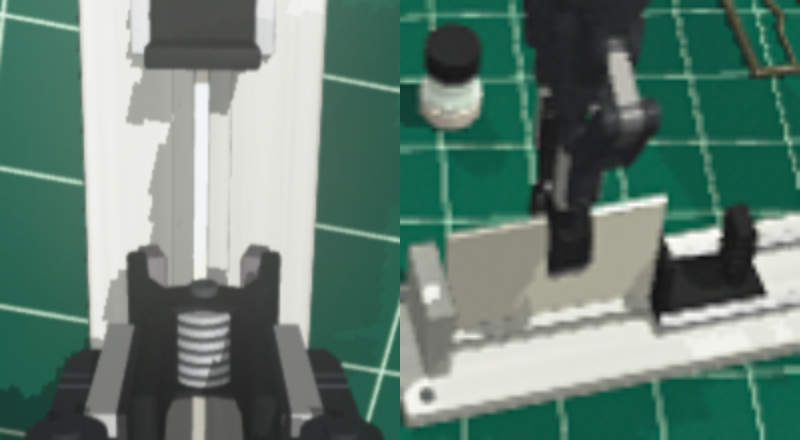

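```bash
python3 -c "
from h import *
C=cam('scene');s=state();r=rot(s)
for t in (-.005,0,.005): print(proj(C,np.array(s['tool_pos'])+r@[t,.016,.05]).round(1))
s=state();C=cam('wrist',s);r=rot(s)
for u in ((311,164),): print((r.T@(pix2z(C,u,.085)-s['tool_pos'])).round(4))
"
```

```text
[358.7 248.3]
[361.2 247.9]
[363.7 247.5]
[0.0566 0.0007 0.0413]
```

In the final view the card strip (col 202 of the crop) lies midway between the jaws (155 and 248). The side view shows a pad down the card face, and there is no contact force. It is centred to about 2 mm along the edge, so I'll hand in.

```bash
python3 -c "
from cell import *
print(job_done())"
```

```text
the job is handed in; nothing more can be done
None
```

The job is handed in: the guide is home with the card against the fence, and the clip is held fully squeezed over the middle of the card's top edge, one pad down each side. It is centred to about 2 mm with no contact force on the wrist, and took about 18 s.

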